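# Stand the work light up beside the wet slope and hold it

### The arm

A 6-joint arm with a two-finger parallel gripper is mounted at the origin on the work surface. World frame = base frame: x ahead of the robot, y to its left, z up, the work surface at z = 0. Lengths are in m, angles in degrees, forces in N, time in s.
With the tool pointing down it reaches from about 0.4 to 0.825 m from the base axis. Payload 7 kg.
Tool frame: the origin (TCP) lies between the finger pads; the fingertips stand 19 mm ahead of it and the grasp point (between the pads) is the TCP; x points along the fingers, y is the direction in which the jaws open and shut, and the axes are right-handed (so a half turn about x gives the same grasp; the last joint's range is limited). The gripper opens to 88 mm and grips with 3 to 60 N. Pads are 19 mm wide; open, the fingers measure 130 mm over their backs; the gripper's body (78 mm by 193 mm) begins 47 mm behind the grasp point.
Start: joints at [-59.811, 20.546, 0.682, 0, -70.136, -16.507], TCP at [0.16, -0.656, 0.246] pointing down, gripper open.
Joint ranges: [-176.03, 176.03], [-82.01, 121.73], [-58.28, 71.71], [-173.87, 95.51], [-174.79, -0.11], [-173.66, 173.66]. Speed limits (degrees/s): [136.94, 136.94, 172.46, 180, 180, 180].

### API

Orientations are given as [roll, pitch, yaw] about the fixed x, y, z axes, in that order (R = Rz(yaw) Ry(pitch) Rx(roll)).
In Python, from plant import r gives the robot as it stands.
- The arm moves only by the tool send_rows, never from a script. Its argument "plan" is a list of rows, each a list of 2 entries, a list of its own where there are three numbers: the shift along the tool's x, y, z scaled (see below), then the turn, a rotation vector about the tool's x, y, z scaled (see below). A call has exactly 5 rows; each row is the pose to reach, as a shift and turn from the pose measured when the call began, along the tool's axes at that moment; what a row does not reach only later rows make up. The controller multiplies each number of a shift by 0.15 m and each number of a turn by pi/4 rad. A row lasts 1/10 s, in which the tool goes at most 50 mm and 8.59 degrees, less where a joint would pass 70% of its speed; a pose out of reach is approached as far as the arm can. A call with a number of a shift or a turn outside -1 to 1 is refused whole. A call with a gripper value outside its range is refused whole. "jaw" is the opening, from -1 (shut) to 1 (fully open), so that 0 is half open, set as the call begins (left out, the last holds). The fingers move at their own pace and stop on an object; "force" is the grip in N (left out, the last holds). Time passes only in rows, so rows that repeat a pose let the fingers close, or fill a call up. It gives the time, the measured TCP pose, the force and the opening at its end, in the units of the state.
- r.get_state(): the state, without advancing time (a new reading comes with each control period).
- r.capture(name): name is "scene" or "top" or "wrist"; returns a dict with "color" (384x512x3 uint8, red, green, blue), "range_z" (384x512 float32, m along the optical axis (not along the pixel's ray), 0 where there is no reading), "mtx" (3x3 intrinsics, pixels), "k1" (the pictures are not rectified: a ray, as slopes to the right and down, at radius r is drawn at 1 + k1 r^2 times it, then the intrinsics apply), "pose" (4x4, takes a point from camera to world coordinates). Camera axes: x right, y down, z forward; pixel columns grow to the right and rows downward; lengths in m; the calibration is good to about 2 mm. A picture is of the moment at which its call begins.
- r.close_job(): hands the job in, once; it reports no verdict.
Trained networks look in a picture, given as the dict that the camera call returned (one of the last four; its "shot" number tells which), for a name from the list of things; names that differ only in an ending like _2 or _b are one class to them, and where a whole thing is asked for, a point or a joint stands for the part that bears it (a point fixed in the world has none). Each returns a list of dicts, best first, with "score" (0 to 1); they miss things now and then, are a little off and sometimes report something else, mostly with a low value. They report only what shows in the picture. A call takes as long as a camera call.
- r.find_in(picture, target): "uv" ([column, row] in pixels, amid what is visible of it).
- r.trace(picture, target): "mask" (384x512 bool, what is visible of it) and "uv" ([column, row] in pixels, amid what is visible of it).
The state is a dict: "time_s": time; "joints": joint angles; "qd": joint speeds; "joint_torque": joint torques, N m; "tcp_pos": TCP position; "eef_rot": TCP orientation; "contact_force": force on the tool from outside, world axes, zero at the start; "moment": the same for the moment, N m; "gripper_width": finger opening in m.
Only numpy, scipy, OpenCV 4.12 (cv2) and the standard library are available. Lean on these libraries where they do the work, as an engineer would, in place of code of your own. Each camera call takes 0.05 s, during which the arm holds its last target. There are 200 camera calls.

### The job

I want the light across the fresh paint. The work light is lying on its face: swing its spring-loaded kick-leg over centre until it snaps fully down, then tip the light up on the spot onto its foot tube by the carrying handle. Finish still gripping the handle, holding the light upright and still with its foot on the bench and not leaning back on the leg, as it tips easily; keep off the wet slope and do not shift the other things.

Things in the scene. Friction and masses are not known exactly. Their poses are not given: they have to be found in the camera images.
- lamp: Work light: guard frame of 18 mm dark tube, 268 mm wide, 208 high, round a grey LED housing 204 x 150 x 38 mm; about 0.9 kg. Origin mid-way along the foot tube's axis; x points up the light from foot tube to handle, y along its width, z out of its back. It starts face down (z up), origin 30 mm over the bench, on four corner bumpers whose feet are at z = -30 mm and begin at x = 21 mm.
- foot (a point): Middle of the foot tube's axis, the light's origin and axes. Rubber sleeves of 22 mm diameter on this tube are what the light stands on when x points up; this point is then 11 mm over the bench. The light has no balance on it: unheld it falls on its face or leans back on the leg, 13 degrees off upright. Back of the housing: z = 16 mm, its fins: z = 25 mm.
- handle (a point): Middle of the carrying handle's grip: a black rubber sleeve 20 mm in diameter, 100 mm long, along the light's y, that turns freely on the handle bar. At x = 250 mm, z = 0 in the light's frame: 30 mm over the bench at the start, 261 mm when the light stands upright. 41 mm gap between the sleeve and the frame's top tube.
- leg (a joint): Kick-leg angle, rad: 0 = folded flat along the back, tip towards the handle; 2.1 = fully down at its stop (120 degrees round; backwards and down once the light stands). It swings away from the back. A spring holds it at either end: with the light lying it passes centre near 1.1, then swings on to the stop by itself; lifting it near the tip takes about 3 N at first.
- leg_hinge (a point): Hinge pin of the kick-leg, parallel to the light's y, at x = 90 mm, z = 40 mm in the light's frame, in a steel hub 25 mm in diameter and 48 mm wide over its cheeks. The tension spring runs beside it at y = 32 mm, towards the foot tube.
- leg_grip (a point): Point on the kick-leg's axis 95 mm from its hinge pin, good to pinch: a steel tube 12 mm in diameter, ending in a 16 mm rubber tip that reaches from 111 to 128 mm from the pin. Folded, this point is at x = 185 mm, z = 40 mm in the light's frame (70 mm over the bench), above the frame's top tube and 12 mm clear of the housing's end.
- slope: Freshly painted sand-coloured plaster terraces, fixed on the bench at the robot's left, about 690 x 460 mm, rising from 12 mm at the near edge to 150 mm. Origin on the bench at the middle of its near edge, which runs along its x; the slope extends to its +y. Wet: not to be touched.
- tub: Blue plastic paint tub with black lid, 112 mm in diameter, 139 mm high; origin at its underside. Bystander.
- carton: White carton 100 x 75 x 60 mm; origin at its underside. Bystander.
- brush: Paint brush 220 mm long, 42 mm wide, lying across the tub's lid; origin at the middle of its underside. Bystander.

How it is judged (in metres and radians):
On the way, in this order (a step that is already met when the one before it is completed fails the run):
1. the kick-leg is past centre and fully down while the light still lies on its face (value of joint leg above 1.95 rad and angle between foot's own x axis and vertical above 1.3 rad), for 0.2 s.
2. the light is upright on its foot, gripped by the handle (angle between foot's own x axis and vertical below 0.1 rad and height (world z) of foot below 0.018 m and contact force between the fingers and lamp above 2 N and distance between the grasp point and handle below 0.05 m), for 0.2 s.
At the end, for the whole second after the job is handed in: The kick-leg is fully down (over 1.95 rad), the light stands where it lay (foot within 70 mm of its start) with its foot on the bench (sleeves less than 7 mm off it), upright within 0.1 rad, at rest, and the fingers still grip the handle (over 2 N, within 50 mm of its middle) (all of step 2 and value of joint leg above 1.95 rad and distance of foot from where it was at the start of the episode below 0.07 m and linear speed of lamp below 0.03 m/s and angular speed of lamp below 0.15 rad/s); the arm keeps its last pose, push and grip.
It fails at once if the wet slope is touched by the light or the robot (contact force between slope and lamp above 0.3 N or contact force between slope and the arm above 0.3 N or contact force between slope and the fingers above 0.3 N).
It fails at once if another thing is shifted by more than 30 mm (distance of any of tub, carton, brush from where it was at the start of the episode above 0.03 m).
It also fails if it takes over 58 s, if anything falls off the work surface, if the arm or the gripper's body presses on something with over 40 N, if the wrist force passes 120 N, or if a joint passes its speed limit or range.

## Working session

There is one attempt and no reset: what is moved stays moved. The work goes in short steps, Python scripts to look and compute and a tool call to move; the robot and the scene stay as the last step left them, time stands still between calls to the robot, and variables do not carry over. Pictures are saved under pics/ and viewed, about 8 in all and at most 12, crops included, and the job is handed in when it is done.

Besides the shell and the picture viewer there is one more tool, called after "Call:" by a JSON object that holds its "method" and its "body", one argument or row to a line. send_rows: Moves the arm, as the interface text tells. Its arguments: {"type":"object","properties":{"plan":{"type":"array"},"jaw":{"type":"number"},"force":{"type":"number"}},"required":["plan"]}

```bash
ls; mkdir -p pics; cat > h.py <<'E'
import numpy as np, cv2
from scipy.spatial.transform import Rotation as R
from plant import r
def cloud(p):
    z=p["range_z"]; H,W=z.shape
    u,v=np.meshgrid(np.arange(W),np.arange(H))
    K=p["mtx"]; k=p["k1"]
    d=cv2.undistortPoints(np.stack([u,v],-1).reshape(-1,1,2).astype(np.float64),np.array(K,float),np.array([k,0,0,0],float)).reshape(H,W,2)
    c=np.stack([d[...,0]*z,d[...,1]*z,z],-1)
    T=np.array(p["pose"]); w=c@T[:3,:3].T+T[:3,3]
    w[z<=0]=np.nan
    return w
def save(p,n,s=1.5): cv2.imwrite("pics/"+n,cv2.resize(p["color"][...,::-1],None,fx=s,fy=s))
E
python3 - <<'E'
from h import *
s=r.get_state(); print({k:np.round(v,3) for k,v in s.items()})
for n in ["scene","top"]:
    p=r.capture(n); save(p,n+"0.png",1.4); w=cloud(p)
    np.save(n+".npy",w)
    for t in ["lamp","handle","leg_hinge","leg_grip","slope","tub","carton","brush","leg","foot"]:
        for d in r.trace(p,t)[:2]:
            m=d["mask"]; q=w[m]; q=q[~np.isnan(q[:,0])]
            u,v=np.round(d["uv"]).astype(int)
            print(n,t,round(d["score"],2),(u,v),m.sum(),np.round(w[v,u],3),"med",np.round(np.median(q,0),3) if len(q) else None, np.round(np.percentile(q,[2,98],axis=0),3).tolist() if len(q) else None)
E
```

```text
pics
{'time_s': np.float64(0.0), 'joints': array([-5.9810e+01,  2.0592e+01,  6.3400e-01, -2.0000e-02, -7.0135e+01,
       -1.6507e+01]), 'qd': array([-0.079,  0.061,  0.013,  0.055, -0.114, -0.   ]), 'joint_torque': array([-0.0000e+00, -5.8271e+01,  2.9305e+01,  6.9970e+00,  7.0000e-03,
       -0.0000e+00]), 'tcp_pos': array([ 0.16 , -0.655,  0.245]), 'eef_rot': array([ 95.24 ,  89.905, 108.916]), 'contact_force': array([ 0.015, -0.119,  0.075]), 'moment': array([-0.005,  0.014,  0.01 ]), 'gripper_width': np.float64(0.088)}
scene lamp 0.82 (np.int64(237), np.int64(201)) 4953 [ 0.53  -0.083  0.078] med [ 0.516 -0.08   0.041] [[0.374, -0.183, -0.003], [0.639, 0.075, 0.076]]
scene handle 0.66 (np.int64(172), np.int64(292)) 1448 [ 0.649 -0.406  0.14 ] med [ 0.631 -0.405  0.137] [[0.564, -0.452, 0.014], [0.659, -0.354, 0.142]]
scene leg_hinge 0.6 (np.int64(237), np.int64(201)) 4806 [ 0.53  -0.083  0.078] med [ 0.515 -0.079  0.042] [[0.375, -0.184, -0.002], [0.64, 0.077, 0.076]]
scene leg_grip 0.64 (np.int64(236), np.int64(195)) 206 [ 0.512 -0.071  0.079] med [ 0.5   -0.059  0.075] [[0.484
[... 2315 characters left out ...]
t64(219)) 651 [ 0.404 -0.408  0.071] med [ 0.411 -0.418  0.061] [[0.361, -0.468, 0.016], [0.462, -0.372, 0.068]]
top carton 0.45 (np.int64(64), np.int64(172)) 23041 [0.58  0.636 0.098] med [0.592 0.648 0.072] [[0.281, 0.436, 0.006], [0.925, 0.839, 0.155]]
top brush 0.73 (np.int64(362), np.int64(169)) 631 [ 0.572 -0.405  0.159] med [ 0.582 -0.403  0.158] [[0.534, -0.482, -0.001], [0.657, -0.292, 0.165]]
top leg 0.52 (np.int64(255), np.int64(190)) 162 [ 0.513 -0.042  0.051] med [ 0.497 -0.045  0.076] [[0.483, -0.088, 0.049], [0.517, 0.029, 0.086]]
top foot 0.61 (np.int64(261), np.int64(196)) 4168 [ 0.491 -0.063  0.051] med [ 0.497 -0.063  0.044] [[0.372, -0.182, -0.002], [0.638, 0.078, 0.078]]
```

```bash
python3 - <<'E'
from h import *
a=cv2.imread("pics/scene0.png"); a=a[180:480,100:560]
b=cv2.imread("pics/top0.png"); b=b[160:400,250:560]
o=np.zeros((600,800,3),np.uint8)
a=cv2.resize(a,(460,300)); b=cv2.resize(b,None,fx=1.1,fy=1.1)
A=r.capture("top")["color"][140:250,200:300,::-1]; A=cv2.resize(A,(400,440)); o[:440,:400]=A
B=r.capture("scene")["color"][140:270,160:320,::-1]; B=cv2.resize(B,(400,325)); o[:325,400:]=B
C=cv2.resize(r.capture("scene")["color"][...,::-1],(360,270)); o[330:600,430:790]=C
cv2.imwrite("pics/a.png",o)
w=np.load("top.npy"); q=w.reshape(-1,3)
# lamp points
m=(q[:,2]>0.015)&(q[:,0]>.3)&(q[:,0]<.7)&(q[:,1]>-.25)&(q[:,1]<.15)
P=q[m]; rect=cv2.minAreaRect((P[:,:2]*1000).astype(np.float32)); print(rect, cv2.boxPoints(rect))
L=P[P[:,2]>.066]; print(len(L)); c=L.mean(0); U,S,V=np.linalg.svd(L[:,:2]-c[:2]); print(c,V[0],np.degrees(np.arctan2(V[0,1],V[0,0])))
t=(L[:,:2]-c[:2])@V[0]; print(t.min(),t.max()); 
E
```

```text
((474.8936767578125, -28.815216064453125), (325.6842956542969, 311.7296142578125), 9.502413749694824) [[ 288.55435   98.02744]
 [ 340.01755 -209.42482]
 [ 661.23303 -155.65787]
 [ 609.7698   151.79439]]
221
[ 0.49700097 -0.0480785   0.07661338] [ 0.09698852 -0.9952855 ] -84.43421790389154
-0.09349284710917181 0.09498664590463407
```

View pics/a.png

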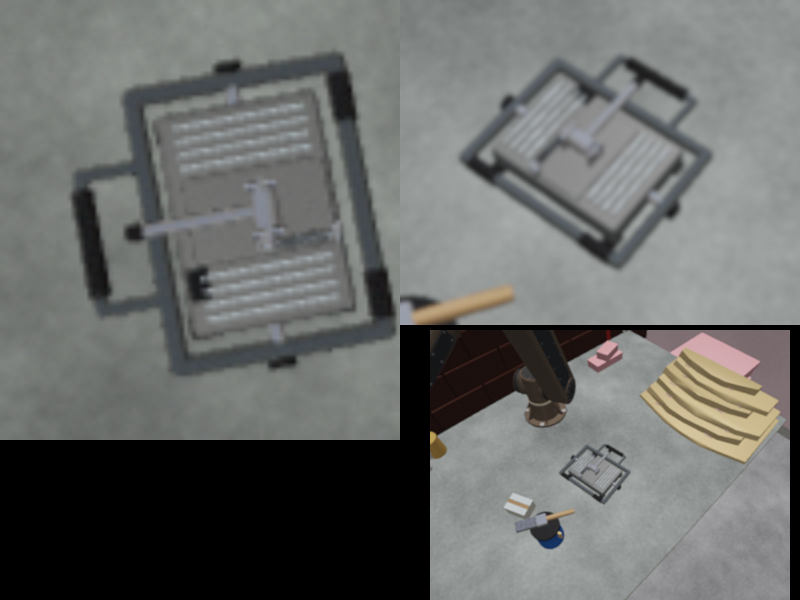

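The light lies with its handle towards +y (crop left, grip at about (90,245) in the top crop). The leg is folded from the hub (262,213) to the tip (132,232), and the spring is on the robot side. Next I'll move above it for a close look.

```bash
cat >> h.py <<'E'
def Rt(): return R.from_euler("xyz",r.get_state()["eef_rot"],degrees=True)
def down(yaw):  # tool x down, tool y at world heading yaw (deg)
    y=np.array([np.cos(np.radians(yaw)),np.sin(np.radians(yaw)),0]); x=np.array([0,0,-1.])
    return R.from_matrix(np.stack([x,y,np.cross(x,y)],1))
def goal(pos,rot=None):
    s=r.get_state(); R0=Rt(); d=R0.inv().apply(np.array(pos)-s["tcp_pos"])/.15
    t=np.zeros(3) if rot is None else (R0.inv()*rot).as_rotvec()/(np.pi/4)
    print("shift",np.round(d,3),"turn",np.round(t,3))
E
python3 - <<'E'
from h import *
M=Rt().as_matrix(); print(np.round(M,3)); s=r.get_state()
p=r.capture("wrist"); T=np.array(p["pose"]); print("cam in tool",np.round(M.T@(T[:3,3]-s["tcp_pos"]),3),np.round(M.T@T[:3,:3],2).tolist(),p["mtx"])
for y in(5.5,185.5): goal([.5,-.03,.25],down(y))
E
```

```text
[[ 0.    -0.237  0.972]
 [-0.     0.972  0.237]
 [-1.    -0.     0.   ]]
cam in tool [-0.14   0.    -0.078] [[0.0, -0.29, 0.96], [1.0, 0.0, -0.0], [-0.0, 0.96, 0.29]] [[346.28596872   0.         251.71063079]
 [  0.         346.28596872 197.31967863]
 [  0.           0.           1.        ]]
shift [-0.029  3.517  3.192] turn [2.182 0.    0.   ]
shift [-0.029  3.517  3.192] turn [-1.818 -0.     0.   ]
```

Call:
{"method": "send_rows", "body": {
  "plan": [
    [[0, 0.18, 0.16], [0, 0, 0]],
    [[0, 0.36, 0.32], [0, 0, 0]],
    [[0, 0.54, 0.48], [0, 0, 0]],
    [[0, 0.72, 0.64], [0, 0, 0]],
    [[0, 0.9, 0.8], [0, 0, 0]]
  ]
}}

```text
time_s: 1.8
tcp_pos: [0.2447, -0.4951, 0.2456]
eef_rot: [-61.0, 90.0, -47.4]
contact_force: [0.4, -0.7, 0.0]
gripper_width: 0.088
```

Call:
{"method": "send_rows", "body": {
  "plan": [
    [[0, 0.18, 0.16], [0, 0, 0]],
    [[0, 0.36, 0.32], [0, 0, 0]],
    [[0, 0.54, 0.48], [0, 0, 0]],
    [[0, 0.72, 0.64], [0, 0, 0]],
    [[0, 0.9, 0.8], [0, 0, 0]]
  ]
}}

```text
time_s: 2.3
tcp_pos: [0.3299, -0.3342, 0.2459]
eef_rot: [-43.7, 89.9, -30.1]
contact_force: [-0.0, -0.5, -0.1]
gripper_width: 0.0877
```

Call:
{"method": "send_rows", "body": {
  "plan": [
    [[0, 0.18, 0.16], [0, 0, 0]],
    [[0, 0.36, 0.32], [0, 0, 0]],
    [[0, 0.54, 0.48], [0, 0, 0]],
    [[0, 0.72, 0.64], [0, 0, 0]],
    [[0, 0.9, 0.8], [0, 0, 0]]
  ]
}}

```text
time_s: 2.8
tcp_pos: [0.4151, -0.1733, 0.2464]
eef_rot: [-29.8, 89.9, -16.1]
contact_force: [0.9, -1.1, -0.4]
gripper_width: 0.0878
```

Call:
{"method": "send_rows", "body": {
  "plan": [
    [[0, 0.18, 0.16], [-0.19, 0, 0]],
    [[0, 0.36, 0.32], [-0.38, 0, 0]],
    [[0, 0.54, 0.48], [-0.56, 0, 0]],
    [[0, 0.72, 0.64], [-0.75, 0, 0]],
    [[0, 0.8, 0.75], [-0.94, 0, 0]]
  ]
}}

```text
time_s: 3.3
tcp_pos: [0.4969, -0.0278, 0.2467]
eef_rot: [-61.8, 89.8, -5.3]
contact_force: [-0.5, -0.5, 0.7]
gripper_width: 0.0875
```

Call:
{"method": "send_rows", "body": {
  "plan": [
    [[0, 0, 0], [-0.18, 0, 0]],
    [[0, 0, 0], [-0.36, 0, 0]],
    [[0, 0, 0], [-0.54, 0, 0]],
    [[0, 0, 0], [-0.72, 0, 0]],
    [[0, 0, 0], [-0.88, 0, 0]]
  ]
}}

```text
time_s: 3.8
tcp_pos: [0.497, -0.0278, 0.2468]
eef_rot: [-100.4, 89.8, -4.0]
contact_force: [0.6, 0.7, 0.2]
gripper_width: 0.0875
```

```bash
python3 - <<'E'
from h import *
s=r.get_state(); print(s["tcp_pos"],np.round(Rt().as_matrix(),3).tolist(),s["joints"],s["time_s"],s["gripper_width"])
p=r.capture("wrist"); save(p,"w1.png"); w=cloud(p); np.save("w1.npy",w)
for t in ["lamp","handle","leg_hinge","leg_grip"]:
  for d in r.find_in(p,t)[:1]:
    u,v=np.round(d["uv"]).astype(int); print(t,round(d["score"],2),u,v,w[v,u])
q=w.reshape(-1,3)
L=q[(q[:,2]>.072)&(q[:,2]<.1)]; c=np.median(L,0); print(len(L),c)
# leg: narrow strip heights 0.07..0.08
H=q[(q[:,2]>.055)&(q[:,2]<.1)]
for y0 in np.arange(-.13,.16,.01):
    m=abs(q[:,1]-y0)<.004; a=q[m&(q[:,2]>.066)]; b=q[m&(q[:,2]>.015)]
    if len(b): print(round(y0,3),len(a),np.round([np.median(a[:,0]),a[:,0].min(),a[:,0].max(),a[:,2].max()],3) if len(a) else "", np.round([b[:,0].min(),b[:,0].max()],3))
E
```

```text
[ 0.49695522 -0.02779772  0.24683967] [[0.003, -0.994, -0.111], [-0.0, -0.111, 0.994], [-1.0, -0.003, -0.001]] [ 19.51935745   3.50210023 -21.18604068   0.07837398 -65.14851014
 -13.18914532] 3.8 0.08749732713593754
lamp 0.97 252 120 [ 0.5046156  -0.08317198  0.08138899]
handle 0.9 254 123 [ 0.50261481 -0.08087113  0.0819237 ]
leg_hinge 0.74 257 123 [nan nan nan]
leg_grip 0.89 250 144 [ 0.50400973 -0.06160976  0.07615761]
3085 [ 0.49806039 -0.06814083  0.07697018]
-0.13 8 [0.482 0.48  0.484 0.067] [0.379 0.65 ]
-0.12 1 [0.481 0.481 0.481 0.066] [0.378 0.648]
-0.11 1 [0.478 0.478 0.478 0.067] [0.368 0.647]
-0.1 14 [0.487 0.485 0.489 0.079] [0.365 0.644]
-0.09 394 [0.502 0.476 0.532 0.083] [0.364 0.643]
-0.08 588 [0.505 0.475 0.534 0.085] [0.365 0.641]
-0.07 4831 [0.45  0.43  0.533 0.32 ] [0.37 0.64]
-0.06 16469 [0.474 0.437 0.573 0.336] [0.369 0.646]
-0.05 16334 [0.522 0.439 0.561 0.336] [0.365 0.645]
-0.04 3513 [0.547 0.444 0.563 0.32 ] [0.365 0.644]
-0.03 3590 [0.546 0.449 0.561 0.312] [0.362 0.633]
-0.02 1103 [0.544 0.449 0.546 0.3  ] [0.362 0.631]
-0.01 273 [0.541 0.488 0.545 0.289] [0.36  0.629]
-0.0 105 [0.492 0.486 0.499 0.078] [0.359 0.627]
0.01 95 [0.491 0.484 0.496 0.079] [0.379 0.625]
0.02 91 [0.489 0.483 0.495 0.078] [0.42  0.624]
0.03 139 [0.487 0.479 0.495 0.08 ] [0.419 0.621]
0.04 91 [0.486 0.478 0.493 0.08 ] [0.417 0.62 ]
0.05 0  [0.415 0.615]
0.06 0  [0.413 0.55 ]
0.07 0  [0.413 0.549]
0.08 0  [0.429 0.547]
0.09 0  [0.478 0.545]
```

View pics/w1.png

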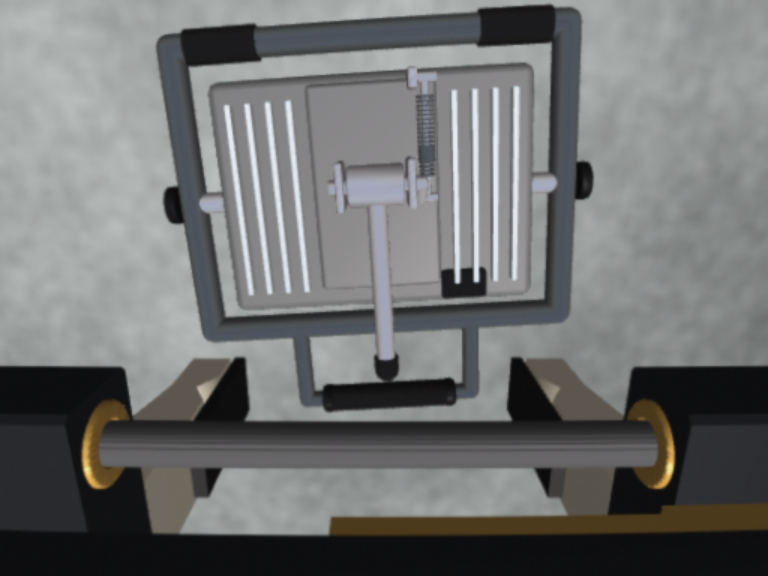

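The wrist view shows the leg from the hub (375,185) to its tip (386,365), the sleeve at (388,393) and the spring at (427,120). The hinge comes out near (0.504,-0.082) and the light heads about 98.7°. The hub and leg heights fit the given sizes.

```bash
python3 - <<'E'
from h import *
goal([.4895,.017,.073],down(188.7))
E
```

```text
shift [1.158 0.022 0.303] turn [-0.064 -0.001  0.004]
```

Call:
{"method": "send_rows", "body": {
  "plan": [
    [[0.15, 0.02, 0.15], [-0.06, 0, 0]],
    [[0.35, 0.02, 0.3], [-0.06, 0, 0]],
    [[0.55, 0.02, 0.3], [-0.06, 0, 0]],
    [[0.75, 0.02, 0.3], [-0.06, 0, 0]],
    [[0.85, 0.02, 0.3], [-0.06, 0, 0]]
  ],
  "jaw": 0.2
}}

```text
time_s: 4.55
tcp_pos: [0.4885, 0.0164, 0.117]
eef_rot: [-173.3, 89.9, -74.9]
contact_force: [0.4, -0.2, 1.5]
gripper_width: 0.0547
```

```bash
python3 - <<'E'
from h import *
p=r.capture("wrist"); save(p,"w2.png"); w=cloud(p); q=w.reshape(-1,3)
print(r.get_state()["tcp_pos"],r.get_state()["gripper_width"])
for y0 in np.arange(-.06,.05,.01):
    m=(abs(q[:,1]-y0)<.004)&(q[:,2]>.062)&(q[:,2]<.09)&(abs(q[:,0]-.49)<.03); a=q[m]
    if len(a): print(round(y0,3),len(a),np.round([np.median(a[:,0]),a[:,0].min(),a[:,0].max(),a[:,2].max()],3))
goal([.4895,.017,.073],down(188.7))
E
```

```text
[0.48768764 0.01605845 0.11549079] 0.05366829995906795
-0.06 389 [0.503 0.496 0.509 0.079]
-0.05 367 [0.501 0.494 0.507 0.079]
-0.04 349 [0.499 0.493 0.506 0.078]
-0.03 340 [0.497 0.491 0.504 0.079]
-0.02 324 [0.496 0.489 0.502 0.078]
-0.01 308 [0.494 0.488 0.501 0.078]
0.0 292 [0.492 0.486 0.499 0.078]
0.01 284 [0.49  0.484 0.497 0.078]
0.02 273 [0.489 0.483 0.495 0.078]
0.03 374 [0.487 0.478 0.494 0.08 ]
0.04 243 [0.486 0.478 0.494 0.08 ]
shift [ 0.283 -0.014  0.005] turn [-0.008 -0.002 -0.003]
```

View pics/w2.png

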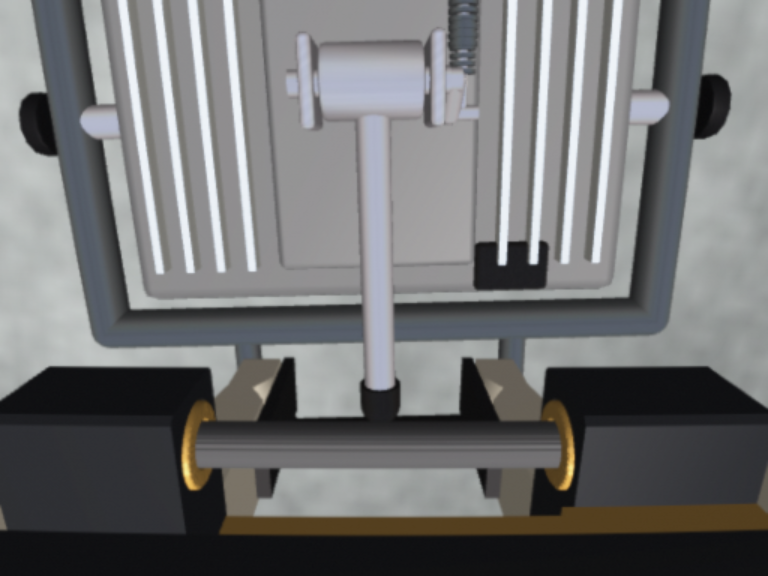

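The leg (378,300) runs square between the fingers, with the rubber tip at (380,397). I'll go down and pinch.

Call:
{"method": "send_rows", "body": {
  "plan": [
    [[0.14, -0.015, -0.02], [-0.01, 0, 0]],
    [[0.28, -0.015, -0.02], [-0.01, 0, 0]],
    [[0.28, -0.015, -0.02], [-0.01, 0, 0]],
    [[0.28, -0.015, -0.02], [-0.01, 0, 0]],
    [[0.28, -0.015, -0.02], [-0.01, 0, 0]]
  ]
}}

```text
time_s: 5.1
tcp_pos: [0.4912, 0.0137, 0.0748]
eef_rot: [167.3, 89.9, -93.9]
contact_force: [0.6, -1.4, -0.3]
gripper_width: 0.0526
```

Call:
{"method": "send_rows", "body": {
  "plan": [
    [[0, 0, 0], [0, 0, 0]],
    [[0, 0, 0], [0, 0, 0]],
    [[0, 0, 0], [0, 0, 0]],
    [[0, 0, 0], [0, 0, 0]],
    [[0, 0, 0], [0, 0, 0]]
  ],
  "jaw": -1,
  "force": 12
}}

```text
time_s: 5.6
tcp_pos: [0.4912, 0.0137, 0.075]
eef_rot: [176.0, 89.9, -85.2]
contact_force: [0.0, -0.1, -0.3]
gripper_width: 0.0183
```

Call:
{"method": "send_rows", "body": {
  "plan": [
    [[0, 0, 0], [0, 0, 0]],
    [[0, 0, 0], [0, 0, 0]],
    [[0, 0, 0], [0, 0, 0]],
    [[0, 0, 0], [0, 0, 0]],
    [[0, 0, 0], [0, 0, 0]]
  ]
}}

```text
time_s: 6.1
tcp_pos: [0.4901, 0.0133, 0.0746]
eef_rot: [120.9, 89.9, -140.3]
contact_force: [-5.3, -0.3, 3.4]
gripper_width: 0.0116
```

```bash
python3 - <<'E'
from h import *
s=r.get_state(); print(s["tcp_pos"],s["gripper_width"],s["contact_force"],s["time_s"]); print(np.round(Rt().as_matrix(),3).tolist())
# arc about hinge; radius from current
L=.098; c=s["tcp_pos"]; M=Rt()
h=np.array([-.165,.986,0])
for a in np.radians([12,24,36,48,60,72,84]):
    d=M.inv().apply(h*L*(np.cos(a)-1)+np.array([0,0,L*np.sin(a)]))/.15; print(round(np.degrees(a)),np.round(d,2))
E
```

```text
[0.49011792 0.01333511 0.07464916] 0.011612490768005076 [-5.2595144  -0.34786143  3.44015635] 6.1
[[-0.002, -0.988, -0.152], [-0.002, -0.152, 0.988], [-1.0, 0.002, -0.001]]
12 [-0.14  0.   -0.01]
24 [-0.27 -0.   -0.06]
36 [-0.38 -0.   -0.13]
48 [-0.49 -0.   -0.22]
60 [-0.57 -0.   -0.33]
72 [-0.62 -0.   -0.45]
84 [-0.65 -0.01 -0.59]
```

Call:
{"method": "send_rows", "body": {
  "plan": [
    [[-0.07, 0, 0], [0, 0, 0]],
    [[-0.14, 0, -0.01], [0, 0, 0]],
    [[-0.2, 0, -0.03], [0, 0, 0]],
    [[-0.27, 0, -0.06], [0, 0, 0]],
    [[-0.33, 0, -0.09], [0, 0, 0]]
  ]
}}

```text
time_s: 6.6
tcp_pos: [0.4925, -0.0002, 0.1254]
eef_rot: [128.0, 89.9, -133.2]
contact_force: [0.5, -1.5, -4.1]
gripper_width: 0.0117
```

```bash
python3 - <<'E'
from h import *
s=r.get_state(); print(s["tcp_pos"],s["gripper_width"],s["contact_force"],s["time_s"])
E
```

```text
[ 4.92496124e-01 -2.21908040e-04  1.25364615e-01] 0.011677417750453827 [ 0.50006716 -1.45787693 -4.07174026] 6.6
```

Call:
{"method": "send_rows", "body": {
  "plan": [
    [[-0.1, 0, -0.08], [0, 0, 0]],
    [[-0.2, 0, -0.18], [0, 0, 0]],
    [[-0.26, 0, -0.29], [0, 0, 0]],
    [[-0.3, 0, -0.4], [0, 0, 0]],
    [[-0.31, 0, -0.5], [0, 0, 0]]
  ]
}}

```text
time_s: 7.1
tcp_pos: [0.5046, -0.0752, 0.1737]
eef_rot: [-142.9, 89.9, -44.1]
contact_force: [-2.7, 2.2, 2.4]
gripper_width: 0.0115
```

```bash
python3 - <<'E'
from h import *
s=r.get_state(); print(s["tcp_pos"],s["gripper_width"],s["contact_force"],s["time_s"])
p=r.capture("wrist"); save(p,"w3.png")
E
```

```text
[ 0.50457019 -0.07517718  0.1736669 ] 0.011452128699976704 [-2.65302567  2.22583042  2.40141467] 7.1
```

View pics/w3.png

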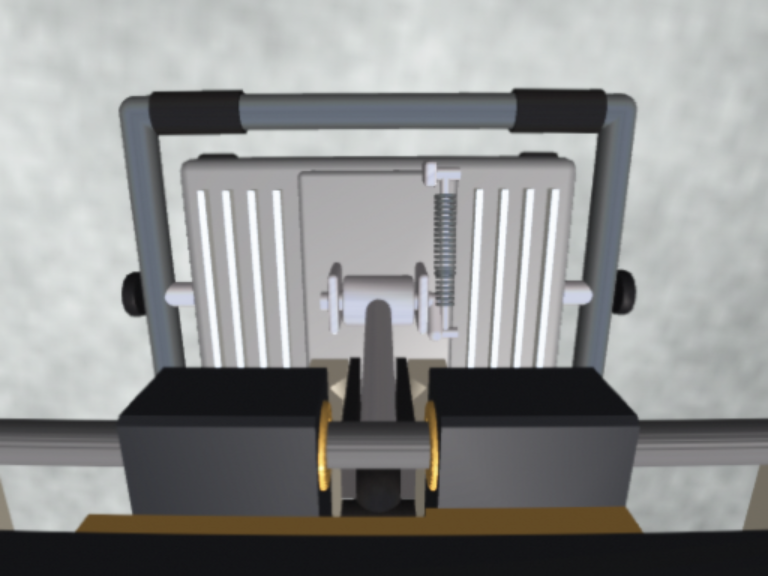

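The leg is upright between the fingers (378,340), past centre. I'll let go.

Call:
{"method": "send_rows", "body": {
  "plan": [
    [[0, 0, 0], [0, 0, 0]],
    [[0, 0, 0], [0, 0, 0]],
    [[0, 0, 0], [0, 0, 0]],
    [[0, 0, 0], [0, 0, 0]],
    [[0, 0, 0], [0, 0, 0]]
  ],
  "jaw": 0
}}

```text
time_s: 7.65
tcp_pos: [0.5049, -0.0761, 0.1737]
eef_rot: [-161.1, 89.9, -62.3]
contact_force: [0.3, 0.5, 0.1]
gripper_width: 0.0426
```

Call:
{"method": "send_rows", "body": {
  "plan": [
    [[-0.1, 0, 0.1], [0, 0, 0]],
    [[-0.2, 0, 0.3], [0, 0, 0]],
    [[-0.3, 0, 0.5], [0, 0, 0]],
    [[-0.3, 0, 0.7], [0, 0, 0]],
    [[-0.3, 0, 0.9], [0, 0, 0]]
  ]
}}

```text
time_s: 8.15
tcp_pos: [0.4841, 0.0589, 0.2191]
eef_rot: [-122.3, 89.9, -23.5]
contact_force: [0.9, -0.0, 0.3]
gripper_width: 0.0441
```

```bash
python3 - <<'E'
from h import *
s=r.get_state(); print(s["tcp_pos"],s["gripper_width"],s["contact_force"],s["time_s"],s["joints"])
p=r.capture("wrist"); w=cloud(p); o=p["color"]
p2=r.capture("scene"); 
im=np.hstack([cv2.resize(o,(400,300)),cv2.resize(p2["color"][120:270,150:350],(400,300))])
cv2.imwrite("pics/b.png",im[...,::-1])
for t in ["handle","leg_grip","lamp"]:
  for pp,ww in((p,w),(p2,cloud(p2))):
    for d in r.find_in(pp,t)[:1]:
      u,v=np.round(d["uv"]).astype(int); print(t,round(d["score"],2),u,v,ww[v,u])
q=w.reshape(-1,3)
tip=q[(q[:,2]>.12)&(q[:,2]<.2)&(q[:,1]<-.09)]; print("tip pts",len(tip),np.median(tip,0) if len(tip) else "",tip.max(0) if len(tip) else "")
m=(q[:,2]>.015)&(q[:,2]<.05)
for x0 in np.arange(.43,.54,.01):
    a=q[m&(abs(q[:,0]-x0)<.004)&(q[:,1]>.045)]
    if len(a): print(round(x0,3),len(a),np.round([a[:,1].min(),np.median(a[:,1]),a[:,1].max(),a[:,2].max()],3))
E
```

```text
[0.48408995 0.05885119 0.21908634] 0.044119138898017385 [ 0.9265495  -0.02710361  0.32740503] 8.15 [ 30.17236697   3.81747346 -24.69144006   0.11405279 -61.41739884
 -21.42496319]
handle 0.77 252 70 [ 0.50029197 -0.0369521   0.05169729]
handle 0.58 238 205 [ 0.53072797 -0.08073768  0.05175587]
leg_grip 0.89 257 16 [ 0.50213613 -0.07278391  0.08161298]
leg_grip 0.44 228 194 [ 0.51402342 -0.1019471   0.12023146]
lamp 0.94 254 72 [ 0.49838267 -0.03558477  0.05255315]
lamp 0.66 239 199 [ 0.52908535 -0.07347376  0.07773726]
tip pts 0  
0.43 174 [0.045 0.067 0.08  0.041]
0.44 173 [0.062 0.071 0.083 0.042]
0.45 158 [0.065 0.073 0.083 0.042]
0.46 166 [0.066 0.074 0.086 0.042]
0.47 168 [0.068 0.076 0.088 0.042]
0.48 166 [0.069 0.078 0.089 0.042]
0.49 165 [0.071 0.079 0.091 0.042]
0.5 165 [0.073 0.081 0.092 0.041]
0.51 164 [0.074 0.082 0.094 0.042]
0.52 167 [0.076 0.084 0.097 0.042]
0.53 130 [0.076 0.085 0.096 0.042]
0.54 263 [0.045 0.078 0.095 0.038]
```

View pics/b.png

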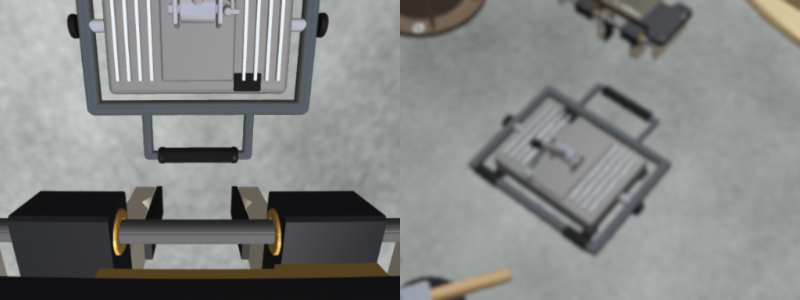

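Call:
{"method": "send_rows", "body": {
  "plan": [
    [[0, 0, 0.02], [0.18, 0, 0]],
    [[0, 0, 0.04], [0.36, 0, 0]],
    [[0, 0, 0.08], [0.54, 0, 0]],
    [[0, 0, 0.12], [0.72, 0, 0]],
    [[0, 0, 0.12], [0.9, 0, 0]]
  ],
  "jaw": -0.14
}}

```text
time_s: 9.05
tcp_pos: [0.4816, 0.0742, 0.2183]
eef_rot: [-132.7, 89.9, -74.9]
contact_force: [-0.6, -0.3, 0.1]
gripper_width: 0.038
```

Call:
{"method": "send_rows", "body": {
  "plan": [
    [[0, 0, 0], [0.18, 0, 0]],
    [[0, 0, 0], [0.36, 0, 0]],
    [[0, 0, 0], [0.54, 0, 0]],
    [[0, 0, 0], [0.72, 0, 0]],
    [[0, 0, 0], [0.9, 0, 0]]
  ]
}}

```text
time_s: 9.55
tcp_pos: [0.4817, 0.0734, 0.2181]
eef_rot: [-102.3, 89.9, -85.3]
contact_force: [1.1, 0.2, -0.6]
gripper_width: 0.0378
```

```bash
python3 - <<'E'
from h import *
s=r.get_state(); print(s["tcp_pos"],s["gripper_width"],s["time_s"],s["joints"])
goal([.482,.078,.10],down(99.7)); goal([.482,.078,.030],down(99.7))
p2=r.capture("scene"); w=cloud(p2).reshape(-1,3)
a=w[(abs(w[:,0]-.51)<.06)&(w[:,1]<-.06)&(w[:,1]>-.25)&(w[:,2]>.09)]
for z0 in np.arange(.1,.2,.015):
    b=a[abs(a[:,2]-z0)<.0075]
    if len(b): print(round(z0,3),len(b),np.median(b,0))
E
```

```text
[0.48169688 0.07335573 0.21811972] 0.037813030192423845 9.55 [  31.92178169    3.89780485  -24.74006772    0.11644355  -61.41485285
 -105.04029598]
shift [0.787 0.031 0.011] turn [ 0.161 -0.     0.003]
shift [1.254 0.031 0.011] turn [ 0.161 -0.     0.003]
0.1 9 [ 0.51387045 -0.09426124  0.10210889]
0.115 8 [ 0.51532025 -0.10321695  0.11549041]
0.13 11 [ 0.51623514 -0.11067246  0.13070862]
0.145 8 [ 0.51821806 -0.12054887  0.14559819]
0.16 8 [ 0.51970809 -0.12681283  0.15781853]
0.175 28 [ 0.51863862 -0.13855402  0.1768177 ]
0.19 1 [ 0.51375952 -0.14105415  0.1829946 ]
```

The leg profile slopes at about 120°, so it is fully down. I'll descend on the handle.

Call:
{"method": "send_rows", "body": {
  "plan": [
    [[0.15, 0.03, 0.01], [0.1, 0, 0]],
    [[0.35, 0.03, 0.01], [0.16, 0, 0]],
    [[0.55, 0.03, 0.01], [0.16, 0, 0]],
    [[0.75, 0.03, 0.01], [0.16, 0, 0]],
    [[0.79, 0.03, 0.01], [0.16, 0, 0]]
  ]
}}

```text
time_s: 10.1
tcp_pos: [0.48, 0.0763, 0.0967]
eef_rot: [-146.5, 89.6, -137.2]
contact_force: [-0.7, -0.8, 0.2]
gripper_width: 0.0375
```

```bash
python3 - <<'E'
from h import *
s=r.get_state(); print(s["tcp_pos"],s["gripper_width"],s["time_s"],s["joints"])
goal([.482,.078,.030],down(99.7))
p=r.capture("wrist"); save(p,"w4.png")
E
```

```text
[0.48002304 0.07633684 0.0967265 ] 0.03752958228133321 10.1 [ 3.23319861e+01  1.19652364e+01 -3.37348844e+01  9.67805786e-02
 -4.46686207e+01 -1.13108513e+02]
shift [0.445 0.01  0.017] turn [-0.009 -0.007  0.005]
```

View pics/w4.png

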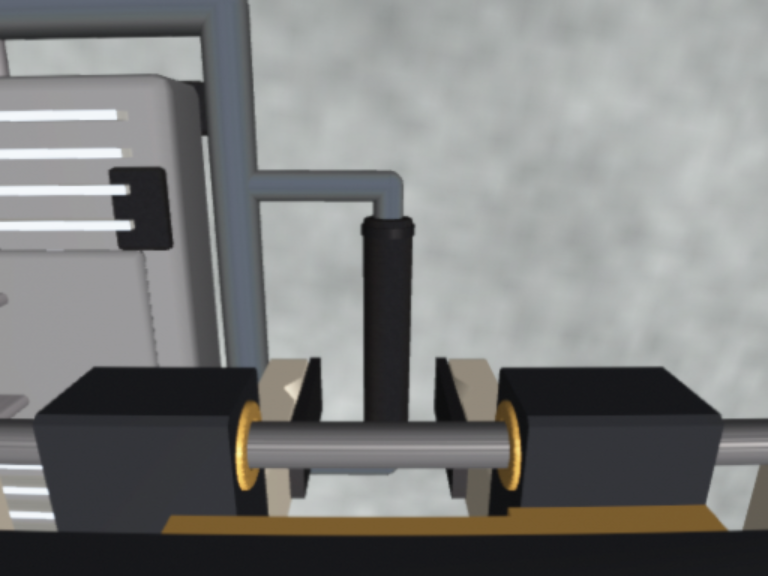

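The sleeve (387,330) is centred between the pads, and the near finger has room beside the frame tube (240,300). I'll descend and grip.

Call:
{"method": "send_rows", "body": {
  "plan": [
    [[0.15, 0.01, 0.01], [0, 0, 0]],
    [[0.3, 0.01, 0.01], [0, 0, 0]],
    [[0.4, 0.01, 0.01], [0, 0, 0]],
    [[0.44, 0.01, 0.01], [0, 0, 0]],
    [[0.44, 0.01, 0.01], [0, 0, 0]]
  ]
}}

```text
time_s: 10.65
tcp_pos: [0.4821, 0.0781, 0.0319]
eef_rot: [-139.6, 89.7, -130.2]
contact_force: [-0.5, -1.3, 0.1]
gripper_width: 0.0375
```

Call:
{"method": "send_rows", "body": {
  "plan": [
    [[0, 0, 0], [0, 0, 0]],
    [[0, 0, 0], [0, 0, 0]],
    [[0, 0, 0], [0, 0, 0]],
    [[0, 0, 0], [0, 0, 0]],
    [[0, 0, 0], [0, 0, 0]]
  ],
  "jaw": -1,
  "force": 25
}}

```text
time_s: 11.15
tcp_pos: [0.4829, 0.0787, 0.0328]
eef_rot: [-128.8, 89.8, -119.4]
contact_force: [-1.7, 2.7, 7.1]
gripper_width: 0.0192
```

```bash
python3 - <<'E'
from h import *
s=r.get_state(); print(s["tcp_pos"],s["gripper_width"],s["time_s"],s["contact_force"],np.round(Rt().as_matrix(),3).tolist())
c=s["tcp_pos"]; h=np.array([-.168,.986,0]); M=Rt()
def hx(f):
    # (along h rel. start foot, z) of handle: pivot on bumper edge (21,-30) until foot sleeve touches, then rolling-free pivot at foot
    f0=np.radians(37.0)
    def org(g):  # bumper pivot at (0.021,0)
        return np.array([.021-(.021*np.cos(g)+.030*np.sin(g)), -.021*np.sin(g)+.030*np.cos(g)])
    o=org(min(f,f0)); 
    if f>f0: o=np.array([o[0],.011])
    return o+.25*np.array([np.cos(f),np.sin(f)]),o
for a in range(0,91,9):
    p,o=hx(np.radians(a)); d=h*(p[0]-.25)+np.array([0,0,p[1]-.03])
    print(a,np.round(o,3),np.round(M.inv().apply(d)/.15,3),np.round(c+d,3))
E
```

```text
[0.48289481 0.07874816 0.03278604] 0.01918182206822849 11.15 [-1.65679827  2.73234483  7.07577879] [[-0.002, -0.163, 0.987], [-0.003, 0.987, 0.163], [-1.0, -0.003, -0.002]]
0 [0.   0.03] [0. 0. 0.] [0.483 0.079 0.033]
9 [-0.004  0.026] [-0.236 -0.051 -0.   ] [0.484 0.071 0.068]
18 [-0.008  0.022] [-0.462 -0.138 -0.   ] [0.486 0.059 0.102]
27 [-0.011  0.017] [-0.671 -0.259 -0.   ] [0.489 0.041 0.133]
36 [-0.014  0.012] [-0.858 -0.412  0.   ] [0.493 0.018 0.162]
45 [-0.014  0.011] [-1.05e+00 -5.84e-01  1.00e-03] [ 0.498 -0.007  0.191]
54 [-0.014  0.011] [-1.219e+00 -7.830e-01  1.000e-03] [ 0.503 -0.036  0.216]
63 [-0.014  0.011] [-1.355 -1.006  0.002] [ 0.508 -0.069  0.237]
72 [-0.014  0.011] [-1.455 -1.248  0.003] [ 0.514 -0.105  0.252]
81 [-0.014  0.011] [-1.515 -1.503  0.004] [ 0.521 -0.143  0.261]
90 [-0.014  0.011] [-1.535 -1.764  0.006] [ 0.527 -0.181  0.264]
```

Call:
{"method": "send_rows", "body": {
  "plan": [
    [[-0.09, -0.015, 0], [0, 0, 0]],
    [[-0.19, -0.04, 0], [0, 0, 0]],
    [[-0.28, -0.065, 0], [0, 0, 0]],
    [[-0.37, -0.1, 0], [0, 0, 0]],
    [[-0.46, -0.138, 0], [0, 0, 0]]
  ]
}}

```text
time_s: 11.65
tcp_pos: [0.4855, 0.0581, 0.102]
eef_rot: [-141.6, 89.7, -132.3]
contact_force: [0.5, -0.7, -3.0]
gripper_width: 0.0192
```

```bash
python3 - <<'E'
from h import *
s=r.get_state(); print(s["tcp_pos"],s["gripper_width"],s["time_s"],s["contact_force"],s["moment"])
goal([.493,.018,.162],down(99.7))
E
```

```text
[0.48551773 0.05813186 0.10203569] 0.01919787520036514 11.65 [ 0.46333912 -0.67670875 -2.99897121] [-0.28674617 -0.00062151  0.02684688]
shift [-0.399 -0.273  0.004] turn [-0.008 -0.005  0.004]
```

Call:
{"method": "send_rows", "body": {
  "plan": [
    [[-0.085, -0.045, 0], [0, 0, 0]],
    [[-0.17, -0.095, 0], [0, 0, 0]],
    [[-0.25, -0.15, 0], [0, 0, 0]],
    [[-0.33, -0.21, 0], [0, 0, 0]],
    [[-0.4, -0.273, 0], [0, 0, 0]]
  ]
}}

```text
time_s: 12.15
tcp_pos: [0.4918, 0.0171, 0.1625]
eef_rot: [-146.6, 89.6, -137.3]
contact_force: [0.6, -2.0, -4.7]
gripper_width: 0.0193
```

```bash
python3 - <<'E'
from h import *
s=r.get_state(); print(s["tcp_pos"],s["gripper_width"],s["time_s"],s["contact_force"],s["moment"])
goal([.503,-.036,.216],down(99.7));goal([.514,-.105,.252],down(99.7))
p=r.capture("scene"); p2=r.capture("wrist")
im=np.hstack([cv2.resize(p2["color"],(400,300)),cv2.resize(p["color"][120:270,150:350],(400,300))])
cv2.imwrite("pics/c.png",im[...,::-1])
E
```

```text
[0.49181336 0.01709044 0.16254532] 0.019313515888766748 12.15 [ 0.64411258 -2.01374864 -4.66796175] [-0.58374935 -0.11785394  0.03159024]
shift [-0.355 -0.363  0.014] turn [-0.008 -0.007  0.004]
shift [-0.594 -0.829  0.011] turn [-0.008 -0.007  0.004]
```

View pics/c.png

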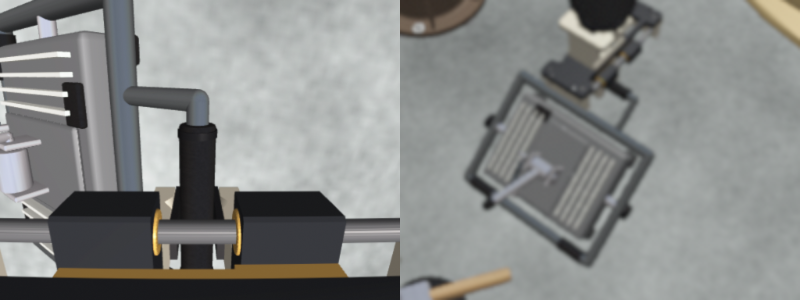

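Call:
{"method": "send_rows", "body": {
  "plan": [
    [[-0.075, -0.065, 0.003], [0, 0, 0]],
    [[-0.15, -0.135, 0.006], [0, 0, 0]],
    [[-0.225, -0.21, 0.01], [0, 0, 0]],
    [[-0.29, -0.285, 0.013], [0, 0, 0]],
    [[-0.355, -0.363, 0.014], [0, 0, 0]]
  ]
}}

```text
time_s: 12.75
tcp_pos: [0.5034, -0.0375, 0.2172]
eef_rot: [-140.7, 89.7, -131.4]
contact_force: [0.1, -2.7, -5.7]
gripper_width: 0.0193
```

Call:
{"method": "send_rows", "body": {
  "plan": [
    [[-0.055, -0.085, 0], [0, 0, 0]],
    [[-0.11, -0.17, 0], [0, 0, 0]],
    [[-0.16, -0.265, 0], [0, 0, 0]],
    [[-0.2, -0.365, 0], [0, 0, 0]],
    [[-0.24, -0.465, 0], [0, 0, 0]]
  ]
}}

```text
time_s: 13.25
tcp_pos: [0.5148, -0.1074, 0.2536]
eef_rot: [-144.8, 89.7, -135.6]
contact_force: [0.3, -0.1, -6.8]
gripper_width: 0.0195
```

```bash
cat > pose.py <<'E'
from h import *
s=r.get_state(); print(s["tcp_pos"],s["gripper_width"],s["time_s"],s["contact_force"],s["moment"])
goal([.521,-.143,.261],down(99.7));goal([.527,-.181,.264],down(99.7))
p=r.capture("scene"); w=cloud(p); q=w.reshape(-1,3)
p2=r.capture("top"); q=np.vstack([q,cloud(p2).reshape(-1,3)])
# lamp points in (along h, z), outside gripper width (|across|>0.07)
h=np.array([-.168,.986]); f=np.array([.524,-.1685])
al=(q[:,:2]-f)@h; ac=(q[:,:2]-f)@np.array([-.986,-.168])
m=(abs(ac)>.115)&(abs(ac)<.145)&(abs(al)<.25)&(q[:,2]>.003)&(q[:,2]<.24)
for z0 in np.arange(.005,.24,.02):
    for sg in(-1,1):
        b=m&(abs(q[:,2]-z0)<.01)&(ac*sg>0)
        if b.sum(): print(round(z0,3),sg,b.sum(),np.round([np.median(al[b]),al[b].min(),al[b].max()],3))
E
python3 pose.py
```

```text
[ 0.51484174 -0.10739695  0.25364351] 0.019509503025314814 13.25 [ 0.26305331 -0.13602106 -6.7770717 ] [-0.41852081 -0.16129835  0.03086729]
shift [-0.048 -0.241  0.002] turn [-0.01  -0.005  0.004]
shift [-0.068 -0.498  0.001] turn [-0.01  -0.005  0.004]
0.005 -1 193 [-0.131 -0.25   0.222]
0.005 1 318 [-0.056 -0.191  0.24 ]
0.025 -1 28 [-0.013 -0.018 -0.006]
0.025 1 48 [-0.012 -0.192  0.238]
0.045 -1 24 [-0.007 -0.01   0.003]
0.045 1 56 [-0.008 -0.228  0.008]
0.065 -1 24 [-0.002 -0.006  0.008]
0.065 1 377 [-0.216 -0.25   0.014]
0.085 -1 28 [ 0.003 -0.002  0.017]
0.085 1 32 [0.007 0.002 0.016]
0.105 -1 45 [0.009 0.003 0.026]
0.105 1 53 [0.013 0.007 0.031]
0.125 -1 39 [0.016 0.01  0.029]
0.125 1 50 [0.02  0.013 0.032]
0.145 -1 32 [0.022 0.017 0.03 ]
0.145 1 40 [0.025 0.018 0.036]
0.165 -1 29 [0.027 0.022 0.036]
0.165 1 27 [0.03  0.026 0.036]
0.185 -1 31 [0.034 0.028 0.041]
0.185 1 9 [0.033 0.031 0.053]
0.205 -1 38 [0.042 0.034 0.051]
0.205 1 29 [0.045 0.036 0.053]
```

Call:
{"method": "send_rows", "body": {
  "plan": [
    [[-0.01, -0.07, 0], [0, 0, 0]],
    [[-0.02, -0.14, 0], [0, 0, 0]],
    [[-0.03, -0.21, 0], [0, 0, 0]],
    [[-0.037, -0.28, 0], [0, 0, 0]],
    [[-0.043, -0.34, 0], [0, 0, 0]]
  ]
}}

```text
time_s: 13.85
tcp_pos: [0.5237, -0.1596, 0.2631]
eef_rot: [-109.7, 89.7, -100.5]
contact_force: [-5.6, 0.2, 8.9]
gripper_width: 0.0193
```

Call:
{"method": "send_rows", "body": {
  "plan": [
    [[-0.003, -0.04, 0], [0, 0, 0]],
    [[-0.006, -0.08, 0], [0, 0, 0]],
    [[-0.01, -0.12, 0], [0, 0, 0]],
    [[-0.01, -0.15, 0], [0, 0, 0]],
    [[-0.01, -0.15, 0], [0, 0, 0]]
  ]
}}

```text
time_s: 14.35
tcp_pos: [0.5273, -0.182, 0.264]
eef_rot: [-120.6, 89.7, -111.4]
contact_force: [0.0, -0.1, -7.7]
gripper_width: 0.0194
```

```bash
python3 pose.py
```

```text
[ 0.52727093 -0.18202147  0.26395266] 0.019442053653466615 14.35 [ 0.01553589 -0.06956577 -7.67328807] [ 0.00198562 -0.15684416  0.00569552]
shift [0.018 0.264 0.   ] turn [-0.011 -0.004  0.006]
shift [-0.     0.007 -0.001] turn [-0.011 -0.004  0.006]
0.005 -1 97 [-0.089 -0.249  0.225]
0.005 1 238 [-0.065 -0.19   0.219]
0.025 -1 16 [-0.016 -0.017 -0.006]
0.025 1 30 [-0.184 -0.191  0.002]
0.045 -1 16 [-0.015 -0.018 -0.006]
0.045 1 33 [-0.186 -0.245  0.001]
0.065 -1 14 [-0.018 -0.021 -0.011]
0.065 1 355 [-0.217 -0.25   0.   ]
0.085 -1 11 [-0.02  -0.021 -0.015]
0.085 1 4 [-0.001 -0.004  0.   ]
0.105 -1 24 [-0.019 -0.026 -0.002]
0.105 1 9 [-0.002 -0.022  0.003]
0.125 -1 42 [-0.017 -0.024 -0.002]
0.125 1 19 [-0.007 -0.017  0.001]
0.145 -1 19 [-0.02  -0.022 -0.012]
0.145 1 3 [-0.002 -0.003 -0.001]
0.165 -1 20 [-0.019 -0.023 -0.012]
0.165 1 4 [-0.002 -0.006 -0.001]
0.185 -1 25 [-0.02  -0.023 -0.01 ]
0.185 1 4 [-0.002 -0.004 -0.001]
0.205 -1 60 [-0.017 -0.024 -0.007]
0.205 1 53 [-0.011 -0.019 -0.002]
0.225 1 1 [-0.01 -0.01 -0.01]
```

Upright. I'm still carrying about 7.7 N, so I'll lower it gently until the bench takes the weight.

Call:
{"method": "send_rows", "body": {
  "plan": [
    [[0.005, 0, 0], [0, 0, 0]],
    [[0.01, 0, 0], [0, 0, 0]],
    [[0.015, 0, 0], [0, 0, 0]],
    [[0.015, 0, 0], [0, 0, 0]],
    [[0.015, 0, 0], [0, 0, 0]]
  ]
}}

```text
time_s: 14.95
tcp_pos: [0.5275, -0.1821, 0.2637]
eef_rot: [-96.6, 89.6, -87.3]
contact_force: [-2.8, -0.5, 5.0]
gripper_width: 0.0193
```

Call:
{"method": "send_rows", "body": {
  "plan": [
    [[0, 0, 0], [0, 0, 0]],
    [[0, 0, 0], [0, 0, 0]],
    [[0, 0, 0], [0, 0, 0]],
    [[0, 0, 0], [0, 0, 0]],
    [[0, 0, 0], [0, 0, 0]]
  ]
}}

```text
time_s: 15.45
tcp_pos: [0.5275, -0.1822, 0.2638]
eef_rot: [-96.3, 89.6, -87.1]
contact_force: [-0.7, -0.5, 0.2]
gripper_width: 0.0193
```

```bash
python3 pose.py; python3 - <<'E'
from h import *
p=r.capture("scene"); p2=r.capture("wrist")
im=np.hstack([cv2.resize(p2["color"],(400,300)),cv2.resize(p["color"][60:270,130:410],(400,300))])
cv2.imwrite("pics/d.png",im[...,::-1]); print(r.get_state()["contact_force"])
E
```

```text
[ 0.52753803 -0.18218347  0.2638217 ] 0.019309439896352552 15.45 [-0.66590332 -0.50740913  0.20937504] [-0.17092432  0.61622869 -0.01854111]
shift [ 0.017  0.265 -0.001] turn [-0.01  -0.001  0.008]
shift [-0.001  0.008 -0.002] turn [-0.01  -0.001  0.008]
0.005 -1 122 [-0.134 -0.248  0.232]
0.005 1 230 [-0.068 -0.194  0.201]
0.025 -1 16 [-0.015 -0.018 -0.007]
0.025 1 29 [-0.017 -0.192  0.002]
0.045 -1 14 [-0.015 -0.019 -0.007]
0.045 1 30 [-0.186 -0.246  0.002]
0.065 -1 17 [-0.017 -0.02  -0.006]
0.065 1 353 [-0.218 -0.25  -0.   ]
0.085 -1 10 [-0.02  -0.021 -0.016]
0.085 1 3 [-0.    -0.003  0.   ]
0.105 -1 28 [-0.019 -0.025 -0.001]
0.105 1 7 [-0.    -0.022  0.003]
0.125 -1 40 [-0.017 -0.022 -0.003]
0.125 1 20 [-0.006 -0.017  0.001]
0.145 -1 22 [-0.019 -0.022 -0.008]
0.145 1 3 [-0.002 -0.003 -0.002]
0.165 -1 22 [-0.021 -0.023 -0.011]
0.165 1 3 [-0.003 -0.006 -0.001]
0.185 -1 23 [-0.02  -0.023 -0.009]
0.185 1 4 [-0.003 -0.004 -0.002]
0.205 -1 59 [-0.017 -0.024 -0.007]
0.205 1 51 [-0.012 -0.02  -0.003]
0.225 1 2 [-0.011 -0.014 -0.008]
[-2.16338045 -0.36911807 -1.50580088]
```

View pics/d.png

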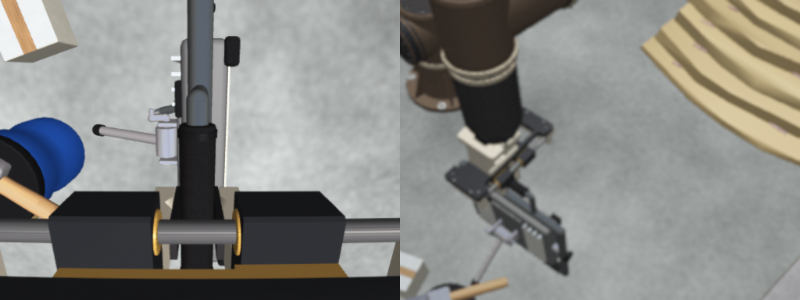

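The light stands plumb under the grip. The leg points back and down (100,130 to 165,140), and the brush, tub and carton are clear. I'll hand it in.

```bash
python3 - <<'E'
from h import *
print(r.close_job()); s=r.get_state(); print(s["tcp_pos"],s["contact_force"],s["gripper_width"])
E
```

```text
the job is handed in; nothing more can be done
None
the job is handed in; nothing more can be done
```

The job is handed in at about 16 s of the 58 s. The light stands upright on its foot tube with its kick-leg fully down, and the gripper is still holding the handle. I don't have the verdict, as handing in reports none.

**How it was done:** I pinched the leg near its tip and carried it round past centre to about 84 degrees. I then let go, and the spring took it down to its stop. After that I gripped the handle sleeve with the tool pointing down, tipped the light up in place along an arc, and lowered it until the bench carried its weight.

**Last checks:**
- **Leg:** the depth profile measured it at about 120 degrees before tipping. After tipping, the picture still showed it pointing back and down.
- **Upright:** the frame sides were vertical to about 1–2 degrees, against the 0.1 rad (5.7 degrees) allowed.
- **Foot position:** by my estimate it moved about 15 mm, against the 70 mm allowed.
- **Foot on the bench:** lowering 2.25 mm moved the tool only 0.3 mm, and the vertical force swung from -7.7 N to +5 N. It then settled between about 0 and -1.5 N, so the foot is resting on the bench.
- **Grip:** the jaws are 19.3 mm apart on the 20 mm sleeve, set to 25 N. I did not measure the actual grip force on the handle.
- **Surroundings:** the tub, brush and carton were clear of the light and arm in the last view. I did not re-measure their positions. The arm and light stayed well away from the wet slope.

No check failed or disagreed.

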